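# Bring the red-lidded jar to the front of the parts carousel and hold it

## Robot

A 6-joint arm with a two-finger parallel gripper is mounted at the origin on the work surface. World frame = base frame: x ahead of the robot, y to its left, z up, the work surface at z = 0. Lengths are in m, angles in rad, forces in N, time in s.
With the tool pointing down it reaches from about 0.35 to 0.95 m from the base axis. Payload 17.4 kg.
Tool frame: the origin (TCP) lies between the finger pads; the fingertips stand 22 mm ahead of it and the grasp point (between the pads) lies 3 mm ahead of it (bot.tcp_to_tips is the distance from the TCP to the fingertips, in m); y points along the fingers, z is the direction in which the jaws open and shut, and the axes are right-handed (so a half turn about y gives the same grasp; the last joint's range is limited). The gripper opens to 93 mm and grips with 3 to 60 N. Pads are 15 mm wide; open, the fingers measure 128 mm over their backs; the gripper's body (75 mm by 188 mm) begins 65 mm behind the grasp point.
Start: joints at [1.066, 0.116, 1.442, -0, 1.584, -0.038], TCP at [0.304, 0.603, 0.241] pointing down, gripper open.
Joint ranges: [-2.83, 2.83], [-0.83, 2.19], [0.07, 2.5], [-1.14, 4.28], [0.01, 3], [-2.97, 2.97]. Speed limits (rad/s): [1.89, 1.89, 2.22, 3.14, 3.14, 3.14].

## Interface

Orientations are given as a unit quaternion [w, x, y, z].
In Python, from workcell import bot, effector, cams, ticket gives the robot as it stands. Calls block until the motion is done:
- bot.move_ptp(position, orientation): joint-space move of the TCP to a pose.
- bot.move_straight(position, vel=0.15, orientation=None, contact_N=None): straight line of the TCP; orientation=None keeps the orientation; vel is the mean speed in m/s. With contact_N (N) it stops when the force on the tool has changed by that much, and returns True; else False.
- bot.set_joints(angles): joint-space move.
- effector.gripper_to(opening, grip_force=None): finger opening in m; grip_force is the grip in N (None keeps the last); returns when the fingers have stopped.
- bot.dwell(seconds).
- bot.inverse_kinematics(position, orientation): joint angles nearest the present ones, or None.
- bot.get_state(): the state.
- cams.capture(name): name is "side" or "top"; returns a dict with "frame" (384x512x3 uint8, blue, green, red), "K" (3x3 intrinsics, pixels), "D" ([k1, k2, p1, p2, k3] as OpenCV has them; the pictures are not rectified), "R" (3x3) and "t" (3): a world point X has camera coordinates R X + t. Camera axes: x right, y down, z forward; pixel columns grow to the right and rows downward; lengths in m; the calibration is good to about 2 mm. A picture is of the moment at which its call begins. There is no depth.
A pose or a line that the arm cannot do raises bot.PlanningError and nothing moves.
- ticket.hand_in(): hands the job in, once; it reports no verdict.
Trained networks look in the newest picture that a camera, given by its name, has taken for a name from the list of things; names that differ only in an ending like _2 or _b are one class to them, and where a whole thing is asked for, a point or a joint stands for the part that bears it (a point fixed in the world has none). Each returns a list of dicts, best first, with "score" (0 to 1); they miss things now and then, are a little off and sometimes report something else, mostly with a low value. They report only what shows in the picture. A call takes as long as a camera call.
- cams.boxes_of(camera, name): "centre" ([x, y, z] in m, in world coordinates, good to about 4 mm: the middle of the surface that is visible of it).
The state is a dict: "time_s": time; "joint_positions": joint angles; "joint_vel": joint speeds; "effort": joint torques, N m; "position": TCP position; "eef_rot": TCP orientation; "force": force on the tool from outside, world axes, zero at the start; "ft_torque": the same for the moment, N m; "gripper_width": finger opening in m.
Only numpy, scipy, OpenCV 4.12 (cv2) and the standard library are available. Lean on these libraries where they do the work, as an engineer would, in place of code of your own. Each camera call takes 0.05 s, during which the arm holds its last target.

## Task

Slide the clear guard of the parts station fully open, then take the red-lidded jar by its lid and turn the carousel until that jar stands at the front, in line with the yellow arrow. Finish while still gripping the red lid, holding the carousel still there; do not let go, leave the guard open, and leave the other things on the bench where they are.

Things in the scene. Friction and masses are not known exactly. Their poses are not given: they have to be found in the camera images.
- guard_grip (a point): Middle of the upright orange fin on the clear sliding guard, 166 mm above the bench, 18 mm below the fin's top. Fin: 14 mm thick along the slide, 70 mm long across it, 42 mm tall. The guard is a level clear plate, 278 x 286 mm, dark-edged, the roof of the carousel enclosure, upper face 140 mm above the bench. Its x axis runs along the fin, its y axis along the slide, towards open.
- guard (a joint): How far the guard is open, m: 0 shut, 0.27 fully open at its stop; it may start up to 0.06 open. It slides level over the blue drawer cabinet beside the carousel: the direction from front_place to carousel_hub turned 90 degrees anticlockwise seen from above. Friction about 2 N; it stays where it is left.
- red_lid (a point): Centre of the marked jar's red round lid, 48 mm across, 22 mm high (point half-way up, 115 mm above the bench; lid top 126 mm, under the guard). The glass jar is 46 mm wide, 96 mm tall, fixed to the carousel, on a circle of 80 mm radius. Three like jars with white, black and white lids stand on it at 90 degree steps.
- front_place (a point): Fixed point of the station: where the centre of the red lid is when that jar stands exactly at the front, in line with the yellow arrow that is painted on the black ledge at the station's front; 80 mm from the carousel's axis.
- carousel_hub (a point): Fixed point on the carousel's vertical axis, 115 mm above the bench. The station is fixed, but its place and heading vary. The enclosure's clear walls stand 145 mm from the axis on three sides, the blue cabinet on the fourth; the rails on top reach 145 mm above the bench.
- carousel (a joint): Angle of the turntable, rad, positive anticlockwise seen from above, 0 (or any whole turn) with the red jar at the front. Turns endlessly either way with light friction, about 0.06 N m.
- big_nut: Loose steel ring nut, 26 mm wide, 11 mm high, lying on the enclosure floor in its back right corner, clear of the carousel; leave it. Origin at the centre of its underside.
- spray_can: Green spray can with white cap, 52 mm wide, 175 mm tall, standing to the right of the station; leave it. Origin at its base.
- hammer: Hammer lying to the right of the station; leave it. Origin at its middle, on the bench.
- paint_tin: Paint tin, 80 mm wide, 90 mm tall, standing behind the station; leave it. Origin at its base.
- steel_mug: Steel mug, 80 mm wide, 85 mm tall, behind the station; leave it. Origin at its base.
- bolt_tray: Red open tray 100 x 150 x 35 mm behind the station; leave it. Origin at its base.

How it is judged:
On the way, in this order (a step that is already met when the one before it is completed fails the run):
1. the guard is slid fully open (within 25 mm of its stop) (value of joint guard above 0.245 m), for 0.2 s.
2. the red jar stands at the front, in line with the arrow (within 15 mm), gripped (horizontal distance between red_lid and front_place below 0.015 m and (contact force between the fingers and carousel_c3 above 1 N or contact force between the fingers and carousel_c4 above 1 N)), for 0.2 s.
At the end, for the whole second after the job is handed in: The program finishes holding: the gripper's fingers press on the red-lidded jar with more than 1 N, the red lid's centre is within 15 mm of the front place, the carousel stands still (under 0.06 rad/s) and the guard is open to within 25 mm of its stop (all of step 2 and value of joint guard above 0.245 m and velocity of joint carousel between -0.06 and 0.06 rad/s); the arm keeps its last pose, push and grip.
It fails at once if a bystander is shifted by more than 30 mm or a standing one is tipped (distance of any of big_nut, spray_can, paint_tin, steel_mug, bolt_tray, hammer from where it was at the start of the episode above 0.03 m or angle between any of spray_can, paint_tin, steel_mug's own z axis and vertical above 0.5 rad).
It also fails if it takes over 51 s, if anything falls off the work surface, if the arm or the gripper's body presses on something with over 40 N, if the wrist force passes 120 N, or if a joint passes its speed limit or range.

## Working session

There is one attempt and no reset: what is moved stays moved. The work goes in short steps, each a Python script; the robot and the scene stay as the last script left them, time stands still between calls to the robot, and variables do not carry over. Pictures are saved under pics/ and viewed, and the job is handed in when it is done.

```bash
ls; mkdir -p pics
python3 - <<'E'
from workcell import bot, effector, cams, ticket
import cv2
for n in ("side","top"):
    c=cams.capture(n); cv2.imwrite(f"pics/{n}0.png",c["frame"]); print(n,c["K"],c["D"],c["R"],c["t"])
    for q in ("guard_grip","red_lid","carousel_hub","guard","carousel","spray_can","paint_tin","steel_mug","hammer","bolt_tray","big_nut"):
        try: print(q,[(r["centre"],r["score"]) for r in cams.boxes_of(n,q)][:3])
        except Exception as e: print(q,e)
print(bot.get_state())
E
```

```text
pics
side [[449.19260297   0.         248.00084139]
 [  0.         449.19260297 192.79154484]
 [  0.           0.           1.        ]] [-0.14058845  0.          0.          0.          0.        ] [[ 0.96033435  0.27805912  0.02100161]
 [ 0.19556681 -0.61791181 -0.76153701]
 [-0.19877517  0.73543736 -0.64778107]] [-0.55103751 -0.04421291  1.39160213]
guard_grip [([0.5508, -0.1501, 0.1438], 0.77)]
red_lid [([0.565, -0.1979, 0.0276], 0.91)]
carousel_hub [([0.5585, -0.1495, 0.1407], 0.88)]
guard [([0.5495, -0.1451, 0.147], 0.64)]
carousel [([0.568, -0.1954, 0.0312], 0.9)]
spray_can [([0.599, -0.4049, 0.115], 0.9)]
paint_tin []
steel_mug [([0.7619, -0.0979, 0.053], 0.66), ([0.5575, -0.1548, 0.1386], 0.66)]
hammer [([0.467, -0.4458, 0.0269], 0.96)]
bolt_tray [([0.7726, 0.0821, 0.0127], 0.72)]
big_nut []
top [[473.43313547   0.         246.03189724]
 [  0.         473.43313547 197.13154371]
 [  0.           0.           1.        ]] [-0.13051302  0.          0.          0.          0.        ] [[ 0.02273112 -0.99970075  0.00903871]
 [-0.98561175 -0.0239236  -0.16732343]
 [ 0.1674896  -0.
[... 451 characters left out ...]
8)]
{'time_s': 1.2, 'joint_positions': array([ 1.06621948e+00,  1.16029142e-01,  1.44157515e+00, -3.20051474e-05,
        1.58398136e+00, -3.77673363e-02]), 'joint_vel': array([-3.99187000e-04, -7.56879448e-04, -1.32380377e-04, -8.53926759e-05,
       -2.46086691e-03, -2.68310958e-04]), 'effort': array([ 2.84167974e-03, -7.20986581e+01, -6.22786331e+01,  7.82151846e-02,
        1.77609839e-02, -1.39204104e-06]), 'position': array([0.3037837 , 0.60280223, 0.24064192]), 'eef_rot': array([-0.68793258,  0.68793387, -0.16353622,  0.16355935]), 'force': array([-0.37691096, -0.40704914, -0.7796551 ]), 'ft_torque': array([-0.01672246, -0.07030849, -0.04947355]), 'gripper_width': 0.09317721083549364}
```

View pics/side0.png

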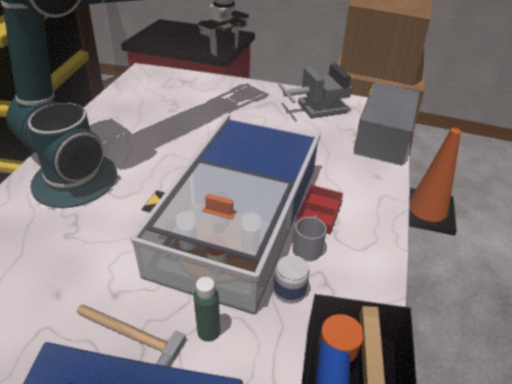

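View pics/top0.png

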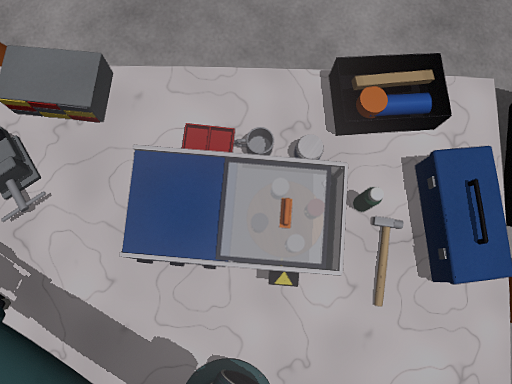

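Run:
```python
import cv2
a=cv2.imread("pics/side0.png")[70:270,130:380]; cv2.imwrite("pics/side0z.png",cv2.resize(a,None,fx=3,fy=3,interpolation=cv2.INTER_CUBIC))
a=cv2.imread("pics/top0.png")[70:270,150:400]; cv2.imwrite("pics/top0z.png",cv2.resize(a,None,fx=3,fy=3,interpolation=cv2.INTER_CUBIC))
```

```text
(no output)
```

View pics/side0z.png

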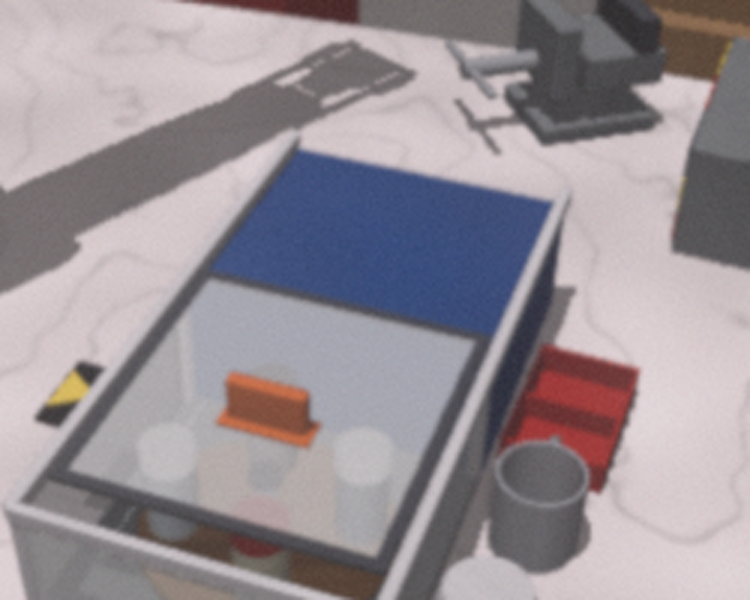

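View pics/top0z.png

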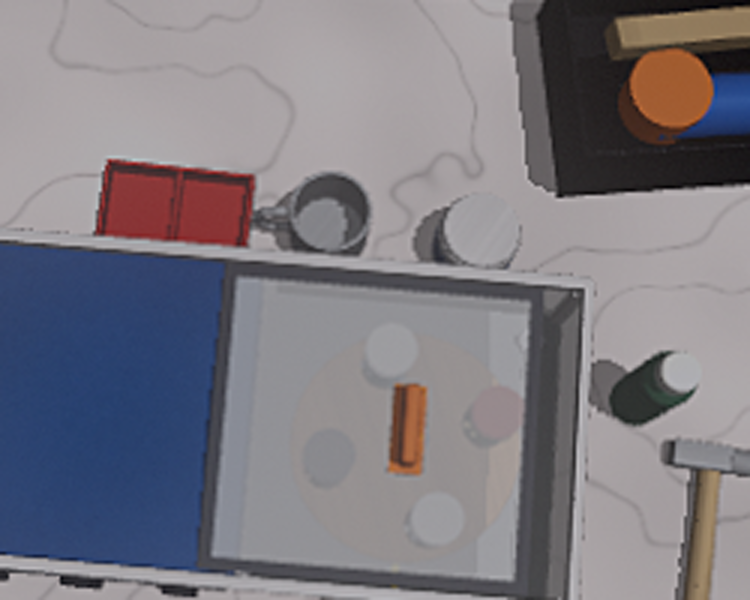

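The side view shows the fin at about (219,206) and the red lid under the glass at about (216,245). In the top view the fin is at (286,213), the red lid at (315,207) and the yellow arrow at (284,279). Next I'll measure these by triangulation.

```bash
cat > h.py <<'E'
from workcell import bot, effector, cams, ticket
import cv2, numpy as np
def ray(c,p):
    u=cv2.undistortPoints(np.array([[p]],float),c["K"],np.array(c["D"]))[0,0]
    R,t=np.array(c["R"]),np.array(c["t"]); o=-R.T@t; d=R.T@np.array([u[0],u[1],1]); return o,d/np.linalg.norm(d)
def plane(c,p,z):
    o,d=ray(c,p); return o+d*(z-o[2])/d[2]
def tri(c1,p1,c2,p2):
    o1,d1=ray(c1,p1);o2,d2=ray(c2,p2)
    A=np.stack([d1,-d2],1); s=np.linalg.lstsq(A,o2-o1,rcond=None)[0]
    a,b=o1+s[0]*d1,o2+s[1]*d2; return (a+b)/2,np.linalg.norm(a-b)
def proj(c,X): return cv2.projectPoints(np.array(X,float).reshape(-1,1,3),cv2.Rodrigues(np.array(c["R"]))[0],np.array(c["t"]),c["K"],np.array(c["D"]))[0].reshape(-1,2)
E
python3 - <<'E'
from h import *
S=cams.capture("side");T=cams.capture("top")
Z=lambda x,y:(130+(x-1)/3,70+(y-1)/3)
ZT=lambda x,y:(150+(x-1)/3,70+(y-1)/3)
# fin top edge ends, upper corners: side zoom (228,376),(311,389): top-edge; in top view near end(front) & far end
print("fin top front", tri(S,Z(228,375),T,ZT(407,465)))
print("fin top back", tri(S,Z(310,388),T,ZT(411,385)))
# guard left (cabinet side) edge corners outer
print("guard corners z.14:",[plane(T,ZT(*p),.14).round(3) for p in [(228,262),(203,572),(544,290),(522,600)]])
# rails corner
print("rail tri front-right",tri(S,Z(14,510),T,(342.5,272)))
print("lids z.126",{n:plane(T,ZT(*p),.126).round(4) for n,p in dict(red=(497,410),wb=(390,347),bl=(328,458),wf=(437,518)).items()})
print("arrow tri",tri(S,Z(70,392),T,(284,279)), plane(T,(284,279),.02))
print("red lid tri",tri(S,Z(260,520),T,ZT(497,410)))
E
```

```text
fin top front (array([ 0.50522542, -0.14247773,  0.18128502]), np.float64(0.0015906193080704653))
fin top back (array([ 0.57417013, -0.14470744,  0.18757042]), np.float64(0.0017895692918012893))
guard corners z.14: [array([0.691, 0.018, 0.14 ]), array([0.41 , 0.032, 0.14 ]), array([ 0.672, -0.271,  0.14 ]), array([ 0.392, -0.25 ,  0.14 ])]
rail tri front-right (array([ 0.38794666, -0.29794767,  0.14429805]), np.float64(0.0039028001437715104))
lids z.126 {'red': array([ 0.5627, -0.2292,  0.126 ]), 'wb': array([ 0.6185, -0.1313,  0.126 ]), 'bl': array([ 0.5154, -0.0766,  0.126 ]), 'wf': array([ 0.4636, -0.1752,  0.126 ])}
arrow tri (array([ 0.36442907, -0.14613516,  0.12921311]), np.float64(0.002191710933930852)) [ 0.36517998 -0.15527549  0.02      ]
red lid tri (array([ 0.56267105, -0.23023686,  0.12160951]), np.float64(0.001531203105941477))
```

Run:
```python
import cv2
a=cv2.imread("pics/top0.png")[140:300,110:360]; cv2.imwrite("pics/top0y.png",cv2.resize(a,(750,480),interpolation=cv2.INTER_CUBIC))
```

```text
(no output)
```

View pics/top0y.png

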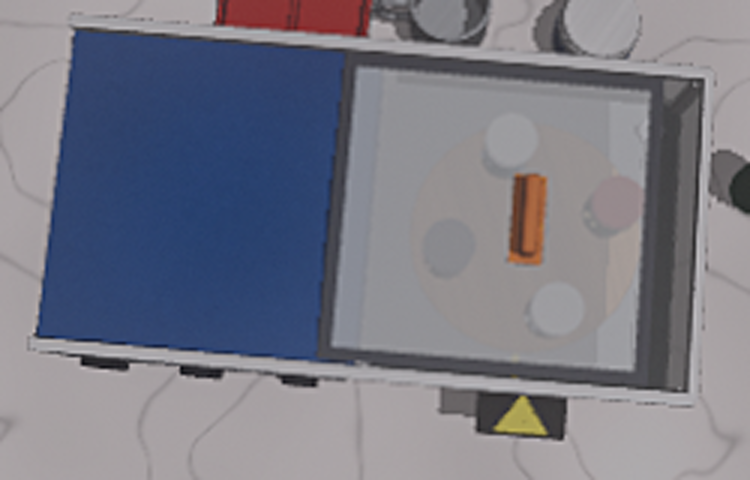

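The heights check out: fin top 0.181–0.188 m against 0.184, red lid 0.122 against 0.126, and all lid radii are about 0.080. Next I'll refine the heading from the rails and the arrow.

Run:
```python
from h import *
T=cams.capture("top")
P=lambda x,y,z:plane(T,(110+(x-1)/3,140+(y-1)/3),z)[:2]
c={k:P(*v,.145) for k,v in dict(fl=(31,349),fr=(693,404),bl=(73,16),br=(713,70)).items()}
print(c)
def h(a,b): d=b-a; return np.degrees(np.arctan2(d[1],d[0])),np.linalg.norm(d)
print("slide dirs minus90:",h(c['fr'],c['fl']),h(c['br'],c['bl']), "front->back",h(c['fr'],c['br']),h(c['fl'],c['bl']))
ar=[P(*p,.13) for p in [(522,393),(493,435),(551,437)]]
print("arrow",ar, h((ar[1]+ar[2])/2,ar[0]), h(ar[2],ar[1]))
# lids: sharper top view of lid angles
hub=np.array([.54005,-.15308]); print("arrow->hub",h((ar[1]+ar[2])/2,hub),h(ar[0],hub))
# fin segmentation in top
hsv=cv2.cvtColor(T["frame"],cv2.COLOR_BGR2HSV); m=cv2.inRange(hsv,(3,150,80),(18,255,255)); m[:, :270]=0; m[:,300:]=0; m[:190]=0; m[240:]=0
ys,xs=np.nonzero(m); print(len(xs),xs.min(),xs.max(),ys.min(),ys.max(), cv2.minAreaRect(np.stack([xs,ys],1).astype(np.float32)))
```

```text
{'fl': array([0.41412991, 0.29013502]), 'fr': array([ 0.38006929, -0.29389765]), 'bl': array([0.71819935, 0.27141291]), 'br': array([ 0.68175761, -0.31495769])}
slide dirs minus90: (np.float64(86.66230649070836), np.float64(0.5850250254875093)) (np.float64(86.4437567826871), np.float64(0.5875019047161855)) front->back (np.float64(-3.9931851826283102), np.float64(0.3024224977829075)) (np.float64(-3.5233565216972433), np.float64(0.3046452750680604))
arrow [array([ 0.38733171, -0.14436603]), array([ 0.34999213, -0.11924007]), array([ 0.3492013 , -0.17051173])] (np.float64(0.7741186700480601), np.float64(0.037738442186095664)) (np.float64(89.1163180614396), np.float64(0.05127775378224972))
arrow->hub (np.float64(-2.466588665071029), np.float64(0.19062990711051972)) (np.float64(-3.2657038804962975), np.float64(0.15296669188468742))
170 280 291 198 227 ((285.6192932128906, 212.3299560546875), (9.689598083496094, 28.926301956176758), 4.085616588592529)
```

```bash
cat >> h.py <<'E'
from scipy.spatial.transform import Rotation as Ro
TH=np.radians(-3.5); F=np.array([np.cos(TH),np.sin(TH)]); SL=np.array([-F[1],F[0]])
HUB=np.array([.5400,-.1531]); FP=HUB-.08*F
def quat(ang):  # jaw (tool z) at world yaw ang, y down
    z=np.array([np.cos(ang),np.sin(ang),0]); y=np.array([0,0,-1.]); x=np.cross(y,z)
    q=Ro.from_matrix(np.stack([x,y,z],1)).as_quat(); return np.array([q[3],*q[:3]])
def dq(q): return Ro.from_quat([q[1],q[2],q[3],q[0]]).as_matrix()
E
python3 - <<'E'
from h import *
s=bot.get_state(); print(s["time_s"]); print(dq(s["eef_rot"]).round(3))
a=np.arctan2(SL[1],SL[0])
for k in (a,a-np.pi):
    print("fin",k,bot.inverse_kinematics([.54,-.1436,.26],quat(k)),bot.inverse_kinematics([.54+.27*SL[0],-.1436+.27*SL[1],.173],quat(k)))
r=np.radians(-73.4)
for o in (np.pi/2,-np.pi/2):
    for j in np.linspace(0,-110,3):
        p=r+np.radians(j); X=HUB+.08*np.array([np.cos(p),np.sin(p)])
        print("lid",o,j,bot.inverse_kinematics([*X,.118],quat(p+o)))
E
```

```text
1.35
[[ 0.893  0.     0.45 ]
 [-0.45   0.     0.893]
 [ 0.    -1.     0.   ]]
fin 1.509709802975095 [-3.05562723e-01 -1.42408020e-01  1.66640126e+00 -4.44089210e-16
  1.61759941e+00 -1.81527253e+00] [ 1.77781493e-01 -8.54897000e-02  1.75520938e+00 -4.44089210e-16
  1.47187297e+00 -1.33192831e+00]
fin -1.631882850614698 [-3.05562723e-01 -1.42408020e-01  1.66640126e+00 -4.44089210e-16
  1.61759941e+00  1.32632013e+00] [ 1.77781493e-01 -8.54897000e-02  1.75520938e+00 -4.44089210e-16
  1.47187297e+00  1.80966434e+00]
lid 1.5707963267948966 0.0 [-4.29524870e-01  3.08802980e-02  1.73267852e+00 -4.44089210e-16
  1.37803383e+00 -7.19249526e-01]
lid 1.5707963267948966 -55.0 [-4.62228840e-01 -1.29426394e-01  1.88687946e+00 -4.44089210e-16
  1.38413959e+00  2.07977593e-01]
lid 1.5707963267948966 -110.0 [-3.64659166e-01 -2.52983370e-01  1.99234147e+00 -4.44089210e-16
  1.40223455e+00  1.26547835e+00]
lid -1.5707963267948966 0.0 [-4.29524870e-01  3.08802980e-02  1.73267852e+00 -4.44089210e-16
  1.37803383e+00  2.42234313e+00]
lid -1.5707963267948966 -55.0 [-4.62228840e-01 -1.29426394e-01  1.88687946e+00 -4.44089210e-16
  1.38413959e+00 -2.93361506e+00]
lid -1.5707963267948966 -110.0 [-3.64659166e-01 -2.52983370e-01  1.99234147e+00 -4.44089210e-16
  1.40223455e+00 -1.87611430e+00]
```

Run:
```python
from h import *
q=quat(np.arctan2(SL[1],SL[0])); f=np.array([.54,-.1436])
bot.move_ptp([*f,.27],q)
effector.gripper_to(.06,15)
print(bot.move_straight([*f,.173],vel=.1,contact_N=8))
print(effector.gripper_to(0,15)); s=bot.get_state()
print(s["time_s"],s["position"],s["gripper_width"],s["force"])
c=cams.capture("side"); cv2.imwrite("pics/s1.png",c["frame"])
```

```text
False
False
6.75 [ 0.53998623 -0.14367704  0.17299266] 0.014037065713425615 [ 0.41423157 -1.58377014  0.10146138]
```

View pics/s1.png

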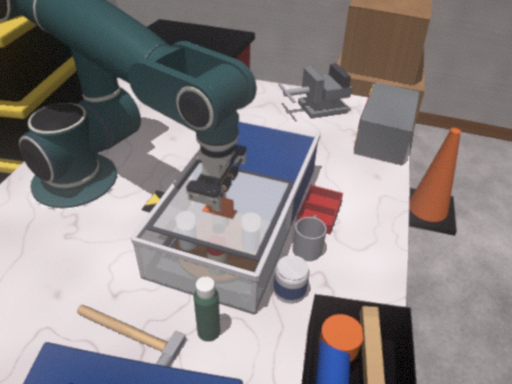

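The gripper holds the fin at about (219,206), and its width of 14.0 mm matches the fin's thickness. Next I slide the guard open.

Run:
```python
from h import *
f=np.array([.54,-.1437])
g=f+.285*SL
print(bot.move_straight([*g,.173],vel=.12,contact_N=14)); s=bot.get_state()
p=s["position"]; print(s["time_s"],p,s["force"],"travel",(p[:2]-f)@SL,s["gripper_width"])
```

```text
True
8.5167 [0.55412184 0.08732302 0.17294315] [ -2.91388808 -31.00737842   6.43484534] travel 0.23145423263763543 0.015490334787327531
```

Run:
```python
from h import *
s=bot.get_state();print(s["position"],s["force"])
p=s["position"].copy()
effector.gripper_to(.05)
bot.move_straight([p[0],p[1],.26],vel=.2)
bot.move_ptp([.45,.15,.33],quat(np.arctan2(SL[1],SL[0])))
for n in ("top","side"):
    c=cams.capture(n); cv2.imwrite(f"pics/{n}2.png",c["frame"])
print(bot.get_state()["time_s"])
```

```text
[0.55412184 0.08732302 0.17294315] [ -2.91388808 -31.00737842   6.43484534]
10.575
```

View pics/top2.png

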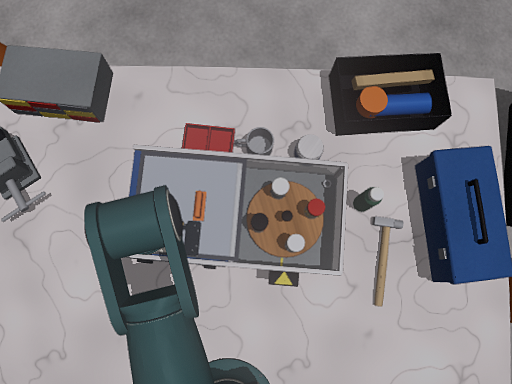

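View pics/side2.png

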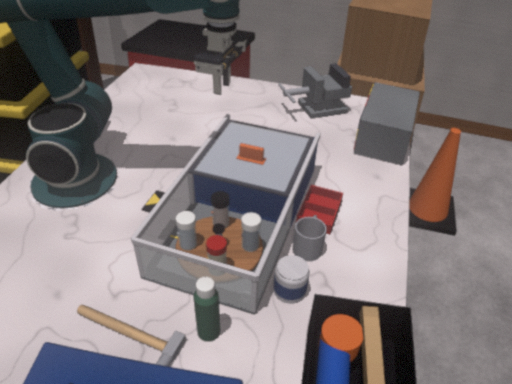

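The guard has cleared the carousel: its edge is near column 243 in the top view. The red lid shows clearly at (316,207). I'll refine the lid, the hub and the guard edge.

Run:
```python
from h import *
S=cams.capture("side");T=cams.capture("top")
a=T["frame"][170:290,220:350]; cv2.imwrite("pics/top3z.png",cv2.resize(a,None,fx=5,fy=5,interpolation=cv2.INTER_CUBIC))
a=S["frame"][180:300,140:290]; cv2.imwrite("pics/side3z.png",cv2.resize(a,None,fx=5,fy=5,interpolation=cv2.INTER_CUBIC))
for n,c,w in (("top",T,(295,340,190,225)),("side",S,(195,240,225,270))):
    h=cv2.cvtColor(c["frame"],cv2.COLOR_BGR2HSV)
    m=cv2.inRange(h,(0,150,60),(8,255,255))|cv2.inRange(h,(172,150,60),(180,255,255))
    k=np.zeros_like(m);k[w[2]:w[3],w[0]:w[1]]=255;m&=k
    ys,xs=np.nonzero(m);print(n,len(xs),xs.mean(),ys.mean(),xs.min(),xs.max(),ys.min(),ys.max())
for q in ("red_lid",):
  for n in("top","side"): print([(r["centre"],r["score"]) for r in cams.boxes_of(n,q)])
```

```text
top 226 315.87168141592923 206.8716814159292 308 324 199 215
side 266 215.93233082706766 243.2669172932331 206 226 235 254
[([0.5334, -0.1508, 0.0283], 0.78)]
[([0.7629, -0.0966, 0.0534], 0.7), ([0.544, -0.1539, 0.0619], 0.6)]
```

View pics/top3z.png

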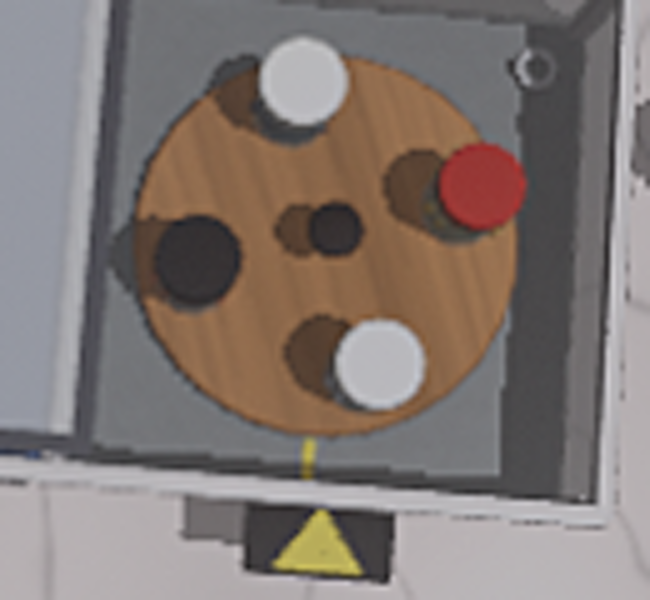

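View pics/side3z.png

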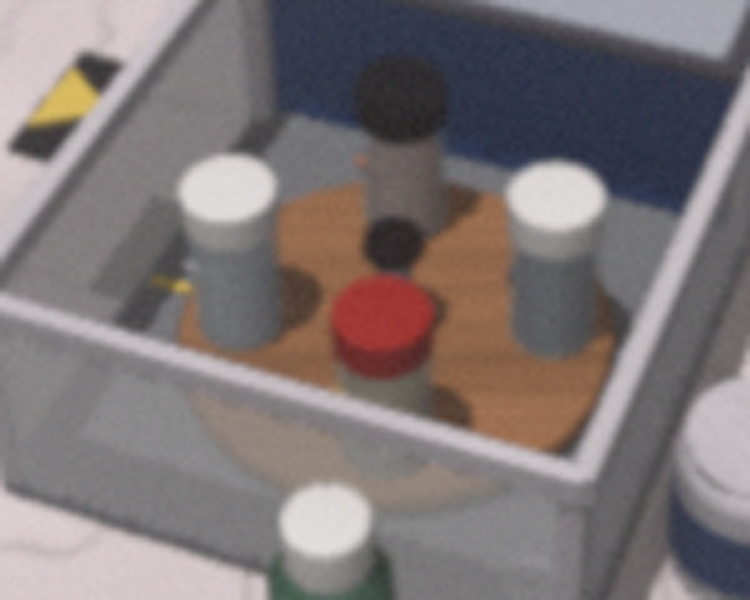

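Run:
```python
from h import *
S=cams.capture("side");T=cams.capture("top")
Z=lambda x,y:(220+(x-2)/5,170+(y-2)/5)
ZS=lambda x,y:(140+(x-2)/5,180+(y-2)/5)
L={n:plane(T,Z(*p),.126)[:2] for n,p in dict(red=(483,186),wb=(303,82),bl=(197,261),wf=(379,365)).items()}
hub=np.mean(list(L.values()),0); print("hub top",hub)
for n in L: d=L[n]-hub; print(n,L[n].round(4),np.linalg.norm(d).round(4),np.degrees(np.arctan2(d[1],d[0])).round(1))
Ts=dict(red=tri(T,Z(483,186),S,ZS(383,317)),wb=tri(T,Z(303,82),S,ZS(556,197)),wf=tri(T,Z(379,365),S,ZS(228,190)),bl=tri(T,Z(197,261),S,ZS(402,93)))
print(Ts); print("hub tri",np.mean([v[0] for v in Ts.values()],0))
# guard near edge (right edge) along slide relative to hub
for p in [(112,100),(88,430)]: 
    e=plane(T,Z(*p),.138)[:2]; print("guard edge along slide",(e-hub)@SL)
A=[plane(T,Z(*p),z)[:2] for p,z in [((309,440),.01),((307,480),.01),((320,508),.13),((318,573),.13)]]
for a in A: d=hub-a; print("mark->hub deg",np.degrees(np.arctan2(d[1],d[0])),np.linalg.norm(d))
print(tri(T,Z(320,508),S,ZS(75,62)),tri(T,Z(318,573),S,ZS(62,113)))
```

```text
hub top [ 0.53947306 -0.15407593]
red [ 0.5615 -0.2316] 0.0806 -74.2
wb [ 0.6167 -0.1327] 0.0801 15.4
bl [ 0.5169 -0.0765] 0.0808 106.2
wf [ 0.4629 -0.1754] 0.0795 -164.4
{'red': (array([ 0.56205227, -0.23202199,  0.12302826]), np.float64(0.0002888756243937575)), 'wb': (array([ 0.6167928 , -0.13290796,  0.12462277]), np.float64(0.0003083094273578444)), 'wf': (array([ 0.46290429, -0.17568793,  0.12409154]), np.float64(0.00027762875435258173)), 'bl': (array([ 0.51801666, -0.07664009,  0.11881718]), np.float64(0.000657465288941349))}
hub tri [ 0.53994151 -0.15431449  0.12263994]
guard edge along slide 0.12906251133712593
guard edge along slide 0.12662040897390453
mark->hub deg -3.1967426109037578 0.11272428618709573
mark->hub deg -3.0153745172326363 0.13597458385263606
mark->hub deg -3.677541550669123 0.15386938876205902
mark->hub deg -3.195548711455799 0.18807944512183195
(array([ 0.37913746, -0.14508044,  0.16061478]), np.float64(0.014537445526513797)) (array([ 0.35416093, -0.14325375,  0.11722225]), np.float64(0.006011270270399577))
```

The guard edge is 0.127–0.129 m from the hub along the slide, so the guard is fully open (0.27 m). The lid triangulates to z ≈ 0.123 m at radius 0.080 m. Next I grip the lid with the jaws tangential to the carousel.

```bash
sed -i 's/np.radians(-3.5)/np.radians(-3.4)/; s/^HUB=.*; FP/HUB=np.array([.5397,-.1541]); FP/' h.py
python3 - <<'E'
from h import *
p=np.radians(-74.2); X=HUB+.08*np.array([np.cos(p),np.sin(p)]); q=quat(p+np.pi/2); print(X)
effector.gripper_to(.068,12)
bot.move_ptp([*X,.26],q)
print(bot.move_straight([*X,.119],vel=.1,contact_N=6)); print(bot.get_state()["position"])
effector.gripper_to(.02,12); s=bot.get_state()
print(s["time_s"],s["position"],s["gripper_width"],s["force"])
for n in ("top","side"):
    c=cams.capture(n); cv2.imwrite(f"pics/{n}4.png",c["frame"])
E
```

```text
[ 0.56148242 -0.23107744]
False
[ 0.56174538 -0.23119499  0.11970029]
14.9333 [ 0.56157265 -0.23111101  0.11921656] 0.047689968233145044 [-0.70541672  0.12331291  1.23536879]
```

View pics/side4.png

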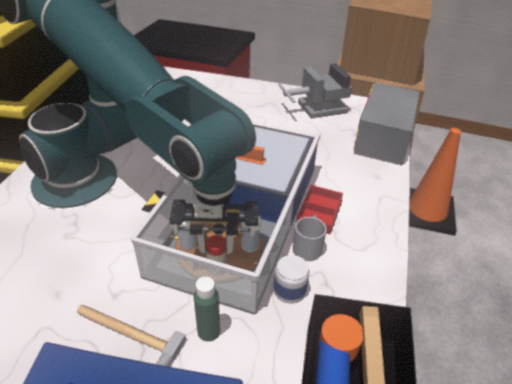

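The fingers straddle the red lid at about (215,243), and the width of 47.7 mm matches the lid's 48 mm. I'll turn the carousel clockwise along the arc, checking forces as it goes.

Run:
```python
from h import *
N=12; a0=-74.2; a1=-183.4
for i in range(1,N+1):
    p=np.radians(a0+(a1-a0)*i/N); X=HUB+.08*np.array([np.cos(p),np.sin(p)])
    hit=bot.move_straight([*X,.119],vel=.035,orientation=quat(p+np.pi/2),contact_N=25)
    s=bot.get_state(); e=np.array([np.cos(p),np.sin(p)])
    print(i,round(s["time_s"],2),hit,"rad",round(s["force"][:2]@e,1),s["force"].round(1),round(s["gripper_width"],4))
    if hit: break
bot.dwell(.3)
for n in ("top","side"):
    c=cams.capture(n); cv2.imwrite(f"pics/{n}5.png",c["frame"])
s=bot.get_state();print(s["position"],FP,s["gripper_width"])
```

```text
1 15.55 False rad -3.7 [-1.6  3.5  3.6] 0.0482
2 16.07 False rad -4.2 [-2.5  4.3  5.6] 0.0477
3 16.58 False rad -4.5 [-1.   4.8  6.1] 0.0478
4 17.1 False rad -5.3 [0.4 5.5 6.1] 0.0479
5 17.62 False rad -5.0 [-0.5  6.   5.5] 0.0476
6 18.13 False rad -5.6 [1.7 5.8 5. ] 0.0474
7 18.65 False rad -5.4 [2.8 5.  5.8] 0.0475
8 19.17 False rad -4.0 [2.7 3.3 5.2] 0.0481
9 19.68 False rad -3.1 [1.8 3.7 5.9] 0.0478
10 20.2 False rad -0.5 [-0.2  2.6  5.6] 0.0479
11 20.72 False rad 0.2 [-0.3  1.2  6.6] 0.0479
12 21.23 False rad 2.7 [-2.6  2.1  7.2] 0.0473
[ 0.4598209  -0.14985544  0.11910379] [ 0.45984081 -0.14935549] 0.04744691269285528
```

View pics/top5.png

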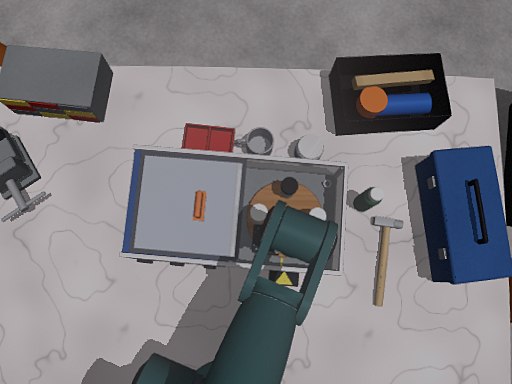

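View pics/side5.png

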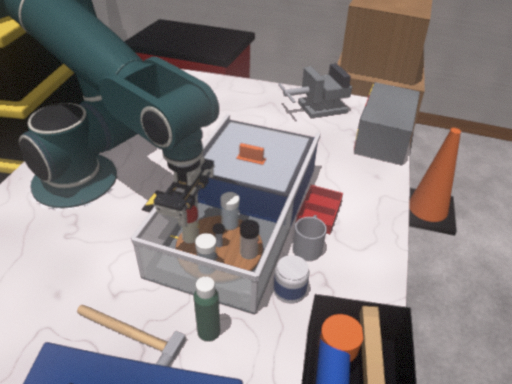

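The red lid is in the fingers at the front (side view about (190,212)). The black lid opposite it shows at (289,186) in the top view, which gives an independent check.

Run:
```python
from h import *
T=cams.capture("top");S=cams.capture("side")
a=T["frame"][165:225,240:340]; cv2.imwrite("pics/top6z.png",cv2.resize(a,None,fx=7,fy=7,interpolation=cv2.INTER_CUBIC))
print(proj(T,[[*(HUB+.08*F),.126],[*(HUB+.08*SL),.126]]), proj(T,[[*(HUB+.08*F),.126],[*(HUB+.08*SL),.126]])*7-np.array([240,165])*7+3)
```

```text
[[289.72351211 185.19746951]
 [258.34245453 211.66007119]] [[351.06458479 144.38228655]
 [131.39718169 329.62049835]]
```

View pics/top6z.png

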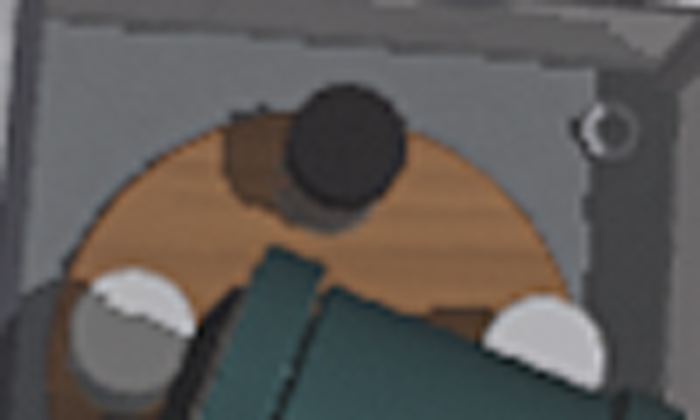

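The black lid is at (347,146) against a predicted (351,144), about 1.5 mm off. The left white lid also matches. Handing in while still gripping.

Run:
```python
from h import *
bot.dwell(.3); s=bot.get_state(); print(s["time_s"],s["position"],s["gripper_width"],s["force"],abs(s["joint_vel"]).max())
print(ticket.hand_in())
```

```text
22.0333 [ 0.45982354 -0.14984029  0.11909193] 0.04761555170837844 [-1.87067191  1.69486063  7.68967945] 0.001962799797133763
the job is handed in; nothing more can be done
None
```

The guard is fully open, the red-lidded jar stands at the front, and I handed the job in at 22 s of 51 s with the red lid still gripped.

- **Guard:** I gripped the orange fin and slid the guard 0.231 m until it hit its stop, where the force rose to 31 N. Its edge then measured 0.127–0.129 m from the hub along the slide, where the edge of a fully open guard (0.27 m) should be.
- **Carousel:** I gripped the red lid and turned the carousel about 109° clockwise along the arc. Forces stayed below about 8 N.
- **Last checks:**
  - The gripper width was 47.6 mm on the 48 mm lid, with a 12 N grip set.
  - The tool centre was within 1 mm of my estimate of the front place.
  - The black lid opposite was within about 1.5 mm of where it should be.
  - The arm was at rest, and the bystanders looked unmoved in the final pictures.
- **Disagreements:**
  - The network's positions for `red_lid` were wrong: it located the carousel, and once the mug. I used my own triangulation instead.
  - Triangulating the arrow gave an inconsistent height. I took the heading, about -3.4°, from the rails, with the arrow and floor mark agreeing to within about 0.4°, except the arrow's own outline, which read about 4° off.

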